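# Unthread a loom weight from its study bar

### The arm

A 6-joint arm with a two-finger parallel gripper is mounted at the origin on the work surface. World frame = base frame: x ahead of the robot, y to its left, z up, the work surface at z = 0. Lengths are in mm, angles in rad, forces in N, time in s.
With the tool pointing down it reaches from about 150 to 775 mm from the base axis. Payload 6.1 kg.
Tool frame: the origin (TCP) lies at the very end of the fingers, on their centre line; the grasp point (between the pads) lies ctrl.tcp_to_grasp behind it (ctrl.tcp_to_grasp is the distance from the TCP to the grasp point, in mm); x points along the fingers, y is the direction in which the jaws open and shut, and the axes are right-handed (so a half turn about x gives the same grasp; the last joint's range is limited). The gripper opens to 85 mm and grips with 20 to 120 N. Pads are 22 mm wide; open, the fingers measure 114 mm over their backs; the gripper's body (76 mm by 85 mm) begins 54 mm behind the grasp point. The pads swing forward as they close: fully open they stand 13 mm farther back than shut.
Start: joints at [-1.33, 0.126, -0.04, 1.405, 0, 1.571], TCP at [125.196, -509.837, 231.295] pointing down, gripper open.
Joint ranges: [-2.72, 2.72], [-0.95, 1.95], [-1.27, 1.35], [-1.78, 2.02], [-1.46, 1.47], [-3.14, 3.14]. Speed limits (rad/s): [2.39, 2.39, 3.01, 3.14, 3.14, 3.14].

### API

Orientations are given as [roll, pitch, yaw] about the fixed x, y, z axes, in that order (R = Rz(yaw) Ry(pitch) Rx(roll)).
In Python, from plant import readout, vision, ctrl, cut_out, landmark_of gives the robot as it stands. The module is installed in compiled form; this text tells all that it offers.
- The arm moves only by the shell command python3 -m inch 'ROWS' [OPENING] [FORCE]. ROWS is JSON, a list of rows, each a list of 4 numbers: the shift along the tool's x, y, z in m, then the turn about the tool's x in units of 8 degrees (1.0 is 8 degrees). In form: [[tx, ty, tz, twist], ...]. A call has 1 to 5 rows; each row shifts and turns the commanded pose from where the row before left it, along the tool's axes as they then stand; what a row does not reach is not made up. A row lasts 1/8 s, in which the tool goes at most 62.5 mm and 10.7 degrees, less where a joint would pass 70% of its speed; a pose out of reach is approached as far as the arm can. A call with a gripper value outside its range is refused whole. OPENING is the closure, from 0 (fully open) to 1 (shut), set as the call begins (- or left out, the last holds). The fingers move at their own pace and stop on an object; FORCE is the grip in N (left out, the last holds). Time passes only in rows, so rows that do not move let the fingers close. It gives the time, the measured TCP pose, the force and the opening at its end, in the units of the state.
- readout.sense(): the state, without advancing time (a new reading comes with each control period).
- vision.read_camera(name): name is "scene" or "side" or "wrist"; returns a dict with "pixels" (384x512x3 uint8, red, green, blue), "camera_matrix" (3x3 intrinsics, pixels), "camera_from_world" (4x4, takes a point from world to camera coordinates). Camera axes: x right, y up, looking along -z (the intrinsics and any distortion apply to the point x, -y, -z); pixel columns grow to the right and rows downward; lengths in mm; the calibration is good to about 2 mm. A picture is of the moment at which its call begins. There is no depth.
- ctrl.finish_job(): hands the job in, once; it reports no verdict.
Trained networks look in a picture, given as the dict that the camera call returned (one of the last four; its "shot" number tells which), for a name from the list of things; names that differ only in an ending like _2 or _b are one class to them, and where a whole thing is asked for, a point or a joint stands for the part that bears it (a point fixed in the world has none). Each returns a list of dicts, best first, with "p" (0 to 1); they miss things now and then, are a little off and sometimes report something else, mostly with a low value. They report only what shows in the picture. A call takes as long as a camera call. They do not tell look-alikes from the thing itself.
- cut_out(picture, name): "pixels" (384x512 bool, what is visible of it) and "uv" ([column, row] in pixels, amid what is visible of it).
- landmark_of(picture, name): "uv" ([column, row] in pixels: a listed point, or the origin of a listed thing).
The state is a dict: "time_s": time; "q": joint angles; "qvel": joint speeds; "tau": joint torques, N m; "tcp_pos": TCP position; "orientation": TCP orientation; "force": force on the tool from outside, world axes, zero at the start; "wrist_torque": the same for the moment, N m; "gripper_width": finger opening in mm.
Only numpy, scipy, OpenCV 4.12 (cv2) and the standard library are available. Lean on these libraries where they do the work, as an engineer would, in place of code of your own. Each camera call takes 0.05 s, during which the arm holds its last target.

### The job

On the bar stand that holds the pyramid-shaped clay loom weight, slide the stop collar off the free end of the bar and put it in the empty tray. Then slide the loom weight off after it and set it down in the same tray, standing upright on its base and not touching the collar; lower it in, do not drop it.

Things in the scene. Friction and masses are not known exactly. Their poses are not given: they have to be found in the camera images.
- stand: Fixed dark steel stand with one level bar. Origin: centre of the underside of its 110 x 100 x 12 mm base, z up. Its post (20 x 24 mm, 152 mm tall) stands on the origin; the bar, 12 mm in diameter, axis 140 mm up, runs from it to -x and ends free at x = -165 mm. The weight hangs on it, then the collar nearer the end. A like stand holding a round clay disc is a bystander.
- collar: Stop collar: grey plastic block, 28 mm along x (the bar), 36 mm wide in y, 56 mm tall, 60 g. Origin: centre of its underside, z up. A 20 mm hole along x, its centre 38 mm above the origin, hangs loosely on the bar (hole centre 4 mm below the bar's axis), 120 to 145 mm from the post; it slides freely. Flat sides 36 mm apart can be taken from above, one each side of the bar.
- weight: Pale clay loom weight, 86 mm tall, 170 g: base 46 x 46 mm, tapering to 34 x 34 mm at 46 mm up, straight-sided to 82 mm. Origin: centre of the base, z up. A 20 mm hole along x, centre 64 mm up, hangs loosely on the bar (hole centre 4 mm below the bar's axis), 45 to 75 mm from the post; it slides freely. Take it by the straight sides. A like one standing on the table is a bystander.
- tray: Empty shallow white plastic tray, fixed, 240 mm long in x, 160 mm wide in y, 18 mm high, walls and floor 5 mm thick. Origin: centre of its underside on the table, z up; the inner floor is 5 mm above it. A second tray of the same shape is full of sherds.
Not all that is in view belongs to the job. What is shaped like the weight but turquoise is not meant. Leave any purple look-alike of the collar alone.

How it is judged:
By the outcome, as a careful person would: the job done as asked, in the order asked, and still so for the second after the job is handed in, with the robot touching nothing.
It also fails if it takes over 72 s, if anything falls off the work surface, if the arm or the gripper's body presses on something with over 40 N, if the wrist force passes 120 N, or if a joint passes its speed limit or range.

## Working session

There is one attempt and no reset: what is moved stays moved. The work goes in short steps, Python scripts to look and compute and a shell command to move; the robot and the scene stay as the last step left them, time stands still between calls to the robot, and variables do not carry over. Pictures are saved under pics/ and viewed, and the job is handed in when it is done.

```bash
mkdir -p pics; cat > h.py <<'E'
import numpy as np, cv2
from plant import readout, vision, ctrl, cut_out, landmark_of
def snap(n,f):
    p=vision.read_camera(n); cv2.imwrite('pics/'+f,p['pixels'][:,:,::-1]); return p
def proj(p,X):
    X=np.atleast_2d(X).astype(float); T=np.array(p['camera_from_world']);K=np.array(p['camera_matrix'])
    c=X@T[:3,:3].T+T[:3,3]; c=c*[1,-1,-1]; u=c@K.T; return u[:,:2]/u[:,2:]
def ray(p,uv):
    T=np.array(p['camera_from_world']);K=np.array(p['camera_matrix'])
    d=np.linalg.solve(K,[uv[0],uv[1],1.])*[1,-1,-1]; R=T[:3,:3]; return -R.T@T[:3,3], R.T@d
def onz(p,uv,z):
    o,d=ray(p,uv); return o+d*(z-o[2])/d[2]
def tri(ps,uvs):
    A=np.zeros((3,3));b=np.zeros(3)
    for p,uv in zip(ps,uvs):
        o,d=ray(p,uv); d/=np.linalg.norm(d); M=np.eye(3)-np.outer(d,d); A+=M;b+=M@o
    return np.linalg.solve(A,b)
E
python3 - <<'E'
from h import *
s=readout.sense(); print(s); print(ctrl.tcp_to_grasp)
for n in ['scene','side','wrist']:
    p=snap(n,n+'0.png'); print(n,p.keys(),np.round(p['camera_matrix'],1).tolist())
    if n!='wrist':
        for t in ['stand','collar','weight','tray']:
            print(t,[(np.round(d['uv'],1).tolist(),round(d['p'],2)) for d in landmark_of(p,t)],[(np.round(d['uv'],1).tolist(),round(d['p'],2),int(d['pixels'].sum())) for d in cut_out(p,t)])
E
```

```text
{'time_s': 0.0, 'q': array([-1.32998487e+00,  1.26343767e-01, -4.05789519e-02,  1.40538350e+00,
       -1.44419156e-05,  1.57080075e+00]), 'qvel': array([-0.00095341,  0.00051103,  0.00132514, -0.00033162, -0.00074133,
        0.00070036]), 'tau': array([-1.81373771e-04, -4.35908568e+01,  3.52927780e+01,  1.72473985e-02,
       -1.24913925e-05,  1.86861121e-05]), 'tcp_pos': array([ 125.11019341, -509.47208319,  230.5607656 ]), 'orientation': array([-1.56122735,  1.56928636,  1.82117235]), 'force': array([ 0.00148513, -0.25746741,  0.4442721 ]), 'wrist_torque': array([-0.00832762,  0.01901473, -0.05348807]), 'gripper_width': 85.5371195975843}
18.700000000000003
scene dict_keys(['pixels', 'camera_matrix', 'camera_from_world', 'shot']) [[416.6, 0.0, 259.7], [0.0, 416.6, 191.2], [0.0, 0.0, 1.0]]
stand [([199.6, 221.0], 0.74)] [([198.4, 216.5], 0.94, 1634)]
collar [([187.3, 169.9], 0.78), ([243.7, 197.8], 0.73), ([207.6, 156.3], 0.51)] [([210.7, 148.8], 0.79, 300), ([183.4, 162.6], 0.7, 268), ([242.5, 189.6], 0.48, 238)]
weight [([203.8, 185.0], 0.91), ([147.1, 240.8], 0.73), ([223.6, 262
[... 160 characters left out ...]
dict_keys(['pixels', 'camera_matrix', 'camera_from_world', 'shot']) [[350.6, 0.0, 254.1], [0.0, 350.6, 195.5], [0.0, 0.0, 1.0]]
stand [([268.7, 269.9], 0.65)] [([266.4, 265.5], 0.79, 2217)]
collar [([187.4, 296.8], 0.77)] [([200.2, 233.3], 0.64, 438), ([228.2, 223.9], 0.64, 89), ([189.2, 287.2], 0.63, 481)]
weight [([298.5, 322.1], 0.95), ([238.1, 253.0], 0.9), ([313.0, 247.3], 0.67)] [([301.2, 316.3], 0.93, 884), ([239.7, 240.6], 0.89, 693), ([313.5, 238.4], 0.89, 617)]
tray [([188.0, 368.6], 0.64)] [([186.2, 358.7], 0.58, 7568), ([266.2, 266.4], 0.21, 2298)]
wrist dict_keys(['pixels', 'camera_matrix', 'camera_from_world', 'shot']) [[323.7, 0.0, 260.2], [0.0, 323.7, 190.0], [0.0, 0.0, 1.0]]
```

View pics/scene0.png

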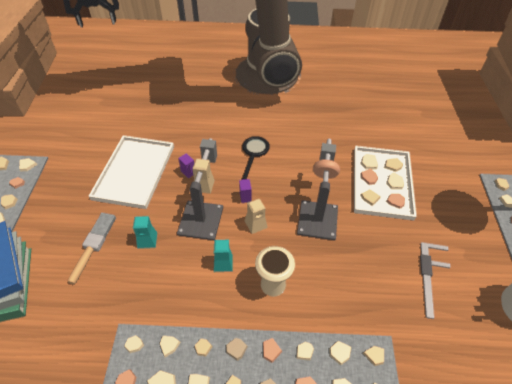

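View pics/side0.png

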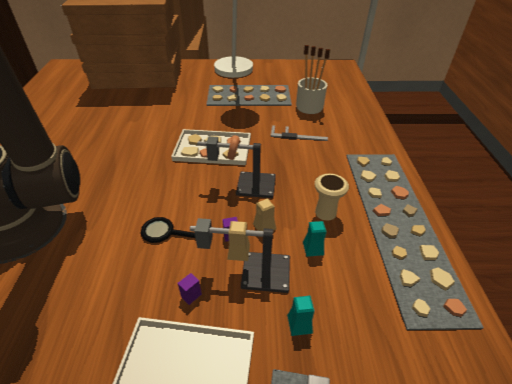

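View pics/wrist0.png

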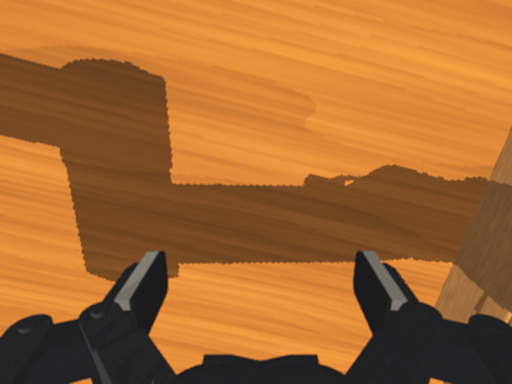

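```bash
python3 - <<'E'
from h import *
a=cv2.imread('pics/scene0.png')[125:250,85:265]; b=cv2.imread('pics/side0.png')[200:384,100:310]
cv2.imwrite('pics/za.png',cv2.resize(a,None,fx=4,fy=4,interpolation=cv2.INTER_CUBIC))
cv2.imwrite('pics/zb.png',cv2.resize(b,None,fx=3.2,fy=3.2,interpolation=cv2.INTER_CUBIC))
p=vision.read_camera('scene');q=vision.read_camera('side')
print('stand',onz(p,[199.6,221],0),onz(q,[268.7,269.9],0),tri([p,q],[[199.6,221],[268.7,269.9]]))
print('weight',tri([p,q],[[203.8,185],[238.1,253]]))
print('collar',tri([p,q],[[210.7,148.8],[202,233.3]]), 'lm',tri([p,q],[[207.6,156.3],[202,245]]))
print('tray',onz(p,[134.2,169.6],0),onz(q,[188,368.6],0))
E
```

```text
stand [ 6.55613450e+02 -1.57497055e+02  1.13686838e-13] [ 662.25698286 -149.03612804    0.        ] [ 661.7462519  -155.6323547     9.30227734]
weight [ 590.09612791 -149.25486091   68.75227346]
collar [ 512.74997751 -136.33522529  123.61440779] lm [ 511.69622001 -146.40261236   94.8495416 ]
tray [ 485.38920735 -370.29202753    0.        ] [ 496.92773657 -370.91954086    0.        ]
```

View pics/za.png

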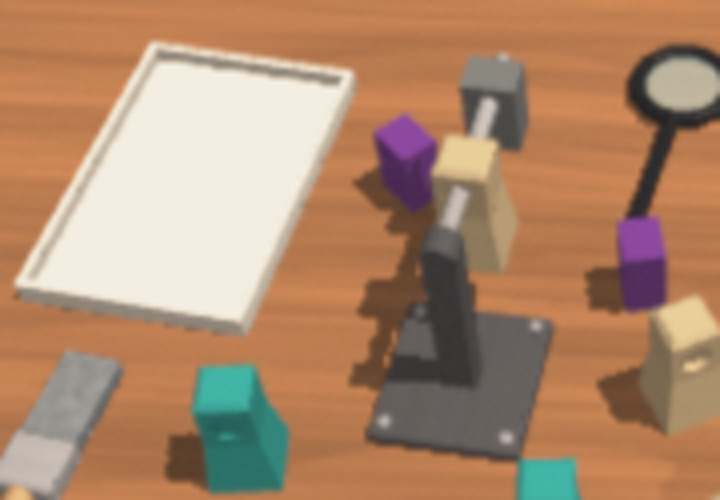

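View pics/zb.png

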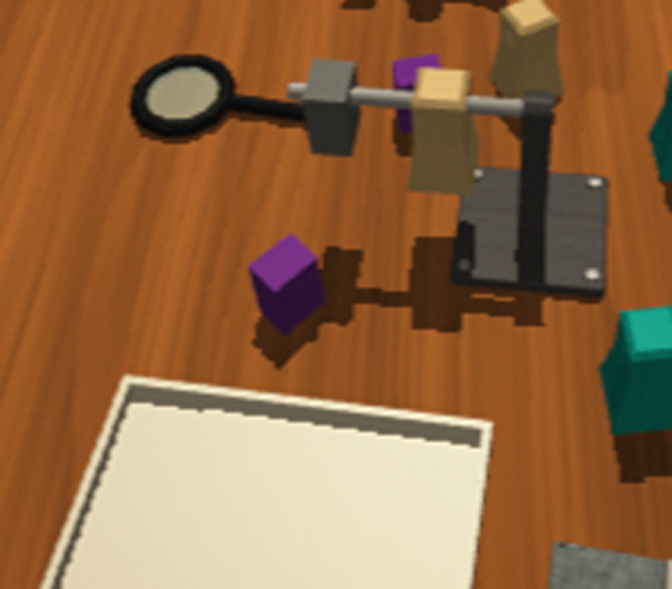

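```bash
cat > fit.py <<'E'
from h import *
from scipy.optimize import least_squares
p=vision.read_camera('scene');q=vision.read_camera('side')
A=lambda L:(np.array(L)+.5)/4-.5+[85,125]
B=lambda L:(np.array(L)+.5)/3.2-.5+[100,200]
def pose(x,y,w,P):
    c,s=np.cos(w),np.sin(w); return np.array(P,float)@np.array([[c,s,0],[-s,c,0],[0,0,1]])+[x,y,0]
def box(cx,hx,hy,z): return [[cx-hx,-hy,z],[cx-hx,hy,z],[cx+hx,hy,z],[cx+hx,-hy,z]]
# scene: robot -x at top; +y at right
base=box(0,55,50,12)
def model(v):
    x,y,w,c,wt=v
    return [(p,pose(x,y,w,base),A([[412,303],[553,322],[521,455],[367,438]])),
     (q,pose(x,y,w,base),B([[453,284],[468,172],[607,178],[604,293]])),
     (p,pose(x,y,w,box(-c,14,18,154)),A([[470,57],[525,62],[518,95],[462,90]])),
     (q,pose(x,y,w,box(-c,14,18,154)),B([[307,100],[314,60],[356,63],[350,105]])),
     (p,pose(x,y,w,box(-wt,15,15,158)),A([[446,138],[498,143],[492,183],[433,176]])),
     (q,pose(x,y,w,box(-wt,15,15,158)),B([[415,106],[418,70],[467,72],[468,108]])),
     (q,pose(x,y,w,[[-165,0,140]]),B([[290,90]]))]
def res(v): return np.concatenate([(proj(a,P)-u).ravel() for a,P,u in model(v)])
r=least_squares(res,[660,-153,0,130,60],loss='soft_l1'); print(np.round(r.x,3))
for a,P,u in model(r.x): print(np.round(proj(a,P)-u,1).tolist())
tb=box(0,120,80,18)
def tm(v): return [(p,pose(*v,tb),A([[152,43],[354,72],[246,322],[17,283]])),(q,pose(*v,box(0,120,80,18)[1:3]),B([[125,377],[492,424]]))]
rt=least_squares(lambda v:np.concatenate([(proj(a,P)-u).ravel() for a,P,u in tm(v)]),[490,-370,0]);print(np.round(rt.x,3))
for a,P,u in tm(rt.x): print(np.round(proj(a,P)-u,1).tolist())
print('magnif/purple', onz(q,B([285,310]),10))
E
python3 fit.py
```

```text
[ 6.56042e+02 -1.55653e+02 -1.07000e-01  1.36228e+02  6.23770e+01]
[[-1.0, -0.7], [-0.0, -0.7], [-0.9, 0.4], [-0.9, -0.6]]
[[-0.7, -2.4], [-0.6, -2.9], [0.9, -1.3], [1.2, -1.2]]
[[-0.7, -0.1], [-0.7, 0.2], [-1.3, -0.3], [-1.3, -0.7]]
[[-0.6, -0.3], [0.7, -0.6], [0.7, -0.6], [-0.6, -0.8]]
[[-0.6, -0.9], [-1.6, -0.7], [-2.9, -1.7], [-0.3, -1.5]]
[[1.0, -2.0], [2.0, -1.5], [0.9, -1.1], [-0.9, -1.5]]
[[0.3, 0.3]]
[ 4.93039e+02 -3.68801e+02 -1.41000e-01]
[[-0.3, -0.4], [-0.4, -0.4], [-1.4, -0.4], [-0.8, 0.2]]
[[-0.1, -0.9], [0.1, -1.5]]
magnif/purple [ 482.36070185 -223.02846214   10.        ]
```

```bash
cat > to.py <<'E'
from h import *
from scipy.spatial.transform import Rotation as Ro
W=-0.107
def delta(target, yaw=W):
    s=readout.sense(); R=Ro.from_euler('xyz',s['orientation']).as_matrix()
    d=R.T@(np.array(target,float)-s['tcp_pos'])/1000
    y=R[:,1]; want=np.array([-np.sin(yaw),np.cos(yaw),0])
    best=[]
    for sg in (1,-1):
        t=np.arctan2(np.dot(np.cross(y,sg*want),R[:,0]),y@(sg*want)); best.append(round(np.degrees(t)/8,3))
    print('t',round(s['time_s'],2),'tcp',np.round(s['tcp_pos'],1),'q',np.round(s['q'],2),'w',round(s['gripper_width'],1),'F',np.round(s['force'],1))
    print('axes x',np.round(R[:,0],3),'y',np.round(R[:,1],3),'z',np.round(R[:,2],3)); print('shift m',np.round(d,4),'twist options',best)
E
python3 -c "
from to import *
delta([520.6,-141.1,215])"
```

```text
t 1.15 tcp [ 125.2 -509.9  231.3] q [-1.33  0.13 -0.04  1.41  0.    1.57] w 85.4 F [-0.6  0.2 -0. ]
axes x [ 0. -0. -1.] y [ 0.239 -0.971  0.   ] z [-0.971 -0.239 -0.   ]
shift m [ 0.0163 -0.2638 -0.4719] twist options [np.float64(-20.009), np.float64(2.491)]
```

```bash
python3 -m inch '[[0,-0.0264,-0.0472,0],[0,-0.0264,-0.0472,0],[0,-0.0264,-0.0472,0],[0,-0.0264,-0.0472,0],[0,-0.0264,-0.0472,0]]' 0 40; python3 -c "
from to import *
delta([520.6,-141.1,215])"
```

```text
time_s: 1.78
tcp_pos: [324.0, -324.1, 231.5]
orientation: [2.127, 1.57, -0.774]
force: [0.8, -0.6, -0.4]
gripper_width: 84.9
t 1.77 tcp [ 324.  -324.1  231.5] q [-0.79 -0.   -0.17  1.4   0.    2.12] w 84.9 F [ 0.8 -0.6 -0.4]
axes x [ 0.001 -0.001 -1.   ] y [ 0.238 -0.971  0.001] z [-0.971 -0.238 -0.   ]
shift m [ 0.0165 -0.1309 -0.2346] twist options [np.float64(-20.011), np.float64(2.489)]
```

```bash
python3 -m inch '[[0,-0.0262,-0.0469,0],[0,-0.0262,-0.0469,0],[0,-0.0262,-0.0469,0],[0,-0.0262,-0.0469,0],[0,-0.0261,-0.047,0]]'; python3 -m inch '[[0,0,0,1],[0,0,0,1],[0,0,0,0.5],[0,0,0,0]]'; python3 -c "
from to import *
delta([520.6,-141.1,215])
p=snap('wrist','w1.png');
for t in ['collar','weight','stand']: print(t,[(np.round(d['uv'],1).tolist(),round(d['p'],2)) for d in landmark_of(p,t)],[(np.round(d['uv'],1).tolist(),round(d['p'],2),int(d['pixels'].sum())) for d in cut_out(p,t)])
v=[656.04,-155.65,-.107,136.2,62.4]
import pickle; pickle.dump(p,open('w1.pkl','wb'))
"
```

```text
time_s: 2.4
tcp_pos: [520.7, -140.9, 231.4]
orientation: [2.378, 1.57, -0.523]
force: [-0.5, -1.7, -0.3]
gripper_width: 85.2
time_s: 2.9
tcp_pos: [519.6, -142.2, 231.3]
orientation: [-0.339, 1.571, 2.695]
force: [-0.6, 0.1, -0.1]
gripper_width: 85.4
t 2.9 tcp [ 519.6 -142.2  231.3] q [-0.27  0.15 -0.01  1.41  0.    2.98] w 85.4 F [-0.6  0.1 -0.1]
axes x [-0.  0. -1.] y [-0.107 -0.994 -0.   ] z [-0.994  0.107  0.   ]
shift m [ 0.0163 -0.0012 -0.0009] twist options [np.float64(22.498), np.float64(-0.002)]
collar [([262.0, 181.3], 0.93), ([319.9, 179.2], 0.79), ([170.4, 124.8], 0.58)] [([161.0, 127.1], 0.88, 1569), ([259.9, 196.1], 0.76, 2396), ([327.0, 185.7], 0.69, 1424)]
weight [([257.1, 93.9], 0.92)] [([257.8, 93.0], 0.57, 2953)]
stand [([259.0, 29.8], 0.64)] [([258.4, 39.0], 0.98, 8190), ([448.6, 153.4], 0.23, 26017)]
```

View pics/w1.png

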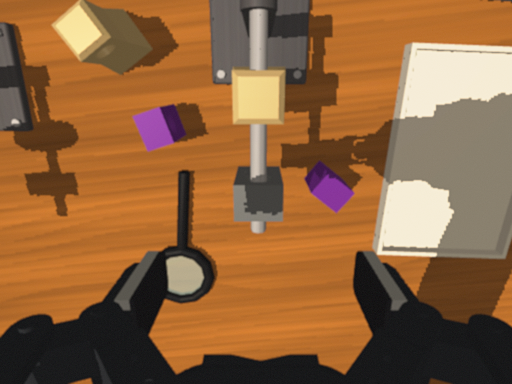

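```bash
python3 - <<'E'
from h import *
import pickle
p=pickle.load(open('w1.pkl','rb'))
T=np.array(p['camera_from_world']);print('cam',-T[:3,:3].T@T[:3,3])
c,s=np.cos(-.107),np.sin(-.107)
def pose(P): return np.array(P,float)@np.array([[c,s,0],[-s,c,0],[0,0,1]])+[656.04,-155.65,0]
def box(cx,hx,hy,z): return [[cx-hx,-hy,z],[cx-hx,hy,z],[cx+hx,hy,z],[cx+hx,-hy,z]]
im=cv2.resize(p['pixels'][:,:,::-1].copy()[:260,130:520],None,fx=2,fy=2,interpolation=cv2.INTER_CUBIC)
for P,col in [(box(-136.2,14,18,154),(0,255,0)),(box(-62.4,17,17,158),(0,0,255)),(box(0,55,50,12),(255,0,0)),([[-165,0,140],[-10,0,140]],(255,255,0))]:
    u=proj(p,pose(P)); print(np.round(u,1).tolist()); cv2.polylines(im,[np.int32((u-[130,0])*2)],True,col,1)
cv2.imwrite('pics/w1o.png',im)
E
```

```text
cam [ 599.20119721 -151.10319413  373.94005291]
[[282.7, 217.0], [233.8, 217.0], [232.7, 180.5], [283.6, 180.5]]
[[283.9, 119.6], [232.0, 119.6], [230.5, 64.0], [285.1, 64.0]]
[[306.0, 81.6], [211.7, 81.7], [206.2, -39.9], [311.0, -40.0]]
[[258.4, 227.4], [257.8, 6.5]]
```

View pics/w1o.png

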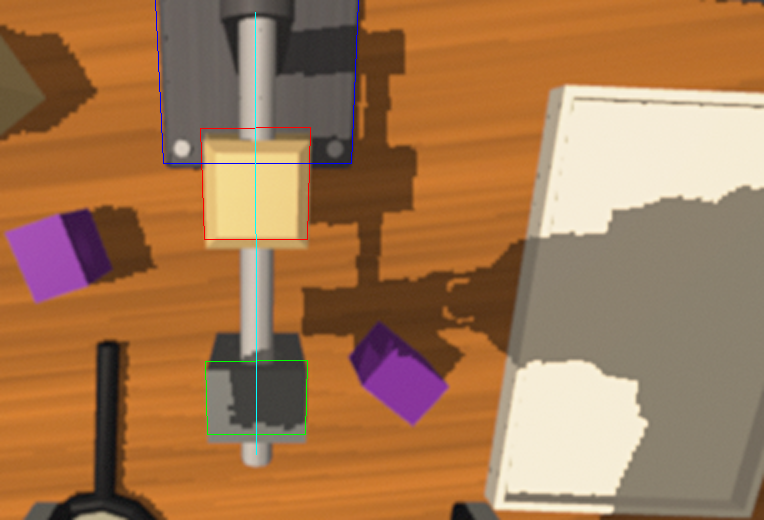

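```bash
python3 -m inch '[[0.04,-0.0012,0.0015,0],[0.04,0,0,0],[0.03,0,0,0],[0.014,0,0,0],[0,0,0,0]]' 0 30; python3 -m inch '[[0,0,0,0],[0,0,0,0],[0,0,0,0],[0,0,0,0],[0,0,0,0]]' 1 30;python3 -c "
from to import *
delta([520.6,-141.1,107])
snap('side','s2.png');snap('wrist','w2.png')"
```

```text
time_s: 3.88
tcp_pos: [517.8, -140.9, 106.9]
orientation: [-0.175, 1.569, 2.859]
force: [-0.0, 0.3, 2.5]
gripper_width: 85.2
time_s: 4.5
tcp_pos: [518.7, -141.2, 108.2]
orientation: [2.834, 1.569, -0.416]
force: [0.3, -0.8, 5.4]
gripper_width: 35.9
t 4.5 tcp [ 518.7 -141.2  108.2] q [-0.27  0.18 -0.25  1.14 -0.    2.98] w 35.9 F [ 0.3 -0.8  5.4]
axes x [ 0.002 -0.001 -1.   ] y [-0.108 -0.994  0.001] z [-0.994  0.108 -0.002]
shift m [ 0.0012 -0.0003 -0.0019] twist options [np.float64(22.49), np.float64(-0.01)]
```

View pics/s2.png

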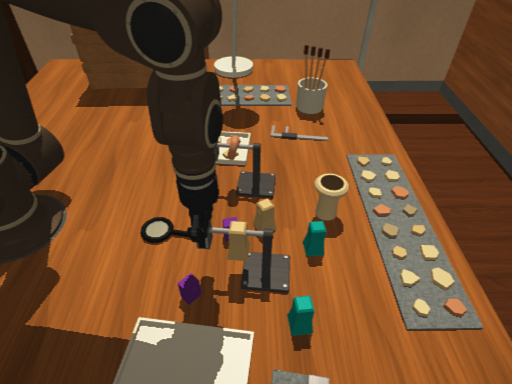

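View pics/w2.png

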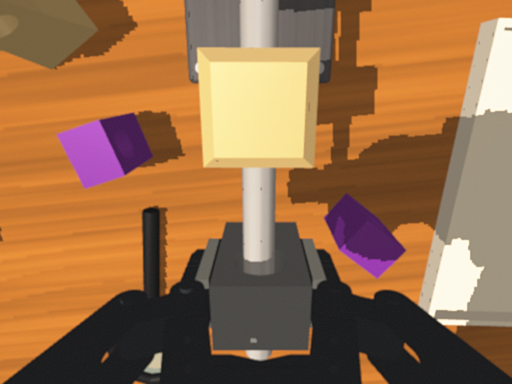

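```bash
python3 -m inch '[[-0.002,0,0,0],[-0.002,0,0,0],[0,0,0,0]]'; python3 -m inch '[[0,0,0.01,0],[0,0,0,0]]'
```

```text
time_s: 4.97
tcp_pos: [518.1, -140.9, 111.2]
orientation: [-0.339, 1.57, 2.694]
force: [0.2, 0.1, -1.5]
gripper_width: 35.5
time_s: 5.22
tcp_pos: [507.2, -139.7, 111.1]
orientation: [-0.103, 1.57, 2.93]
force: [-0.2, 0.7, -0.1]
gripper_width: 35.6
```

```bash
python3 -m inch '[[0,0,0.02,0],[0,0,0.02,0],[0,0,0.02,0],[0,0,0.02,0],[0,0,0,0]]'; python3 -c "
from to import *
snap('side','s3.png')
c,s=np.cos(-.141),np.sin(-.141)
for lx in (-65,50): print(lx,493-1.5+c*lx,-368.8+s*lx)
delta([491.5-65*c,-368.8-65*s,130],-.141)"
```

```text
time_s: 5.85
tcp_pos: [427.7, -131.1, 111.5]
orientation: [3.131, 1.571, -0.12]
force: [0.4, -0.4, -1.7]
gripper_width: 35.7
-65 427.14506272913593 -359.665338054249
50 541.0037979006647 -375.82666303519306
t 5.9 tcp [ 428.7 -131.3  111.6] q [-0.3   0.01 -0.43  1.13  0.    2.95] w 35.9 F [ 0.5  0.  -0.3]
axes x [ 0.001 -0.    -1.   ] y [-0.108 -0.994  0.   ] z [-0.994  0.108 -0.001]
shift m [-0.0184  0.2272 -0.0232] twist options [np.float64(-22.268), np.float64(0.232)]
```

View pics/s3.png

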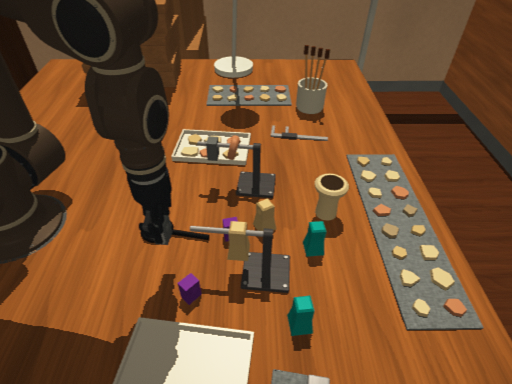

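```bash
python3 -m inch '[[-0.004,0.0455,-0.004,0.05],[-0.004,0.0455,-0.005,0.05],[-0.004,0.0455,-0.005,0.05],[-0.004,0.0455,-0.005,0.05],[0,0.0455,-0.004,0.03]]'; python3 -m inch '[[0.03,0,0,0],[0.03,0,0,0],[0.025,0,0,0],[0,0,0,0]]'; python3 -c "
from to import *
delta([427.1,-359.7,16],-.141)
snap('side','s4.png')"
```

```text
time_s: 6.52
tcp_pos: [424.8, -362.1, 127.5]
orientation: [2.733, 1.569, -0.55]
force: [0.7, -0.4, -0.9]
gripper_width: 35.9
time_s: 7.02
tcp_pos: [423.2, -359.2, 40.1]
orientation: [-0.586, 1.567, 2.415]
force: [-0.0, 1.5, -0.3]
gripper_width: 36.0
t 7.03 tcp [ 423.2 -359.2   40.1] q [-0.7   0.25 -0.31  1.01  0.    2.58] w 36.0 F [-0.   1.5 -0.3]
axes x [-0.003  0.003 -1.   ] y [-0.14  -0.99  -0.002] z [-0.99   0.14   0.003]
shift m [ 0.0241  0.     -0.004 ] twist options [np.float64(-22.495), np.float64(0.005)]
```

View pics/s4.png

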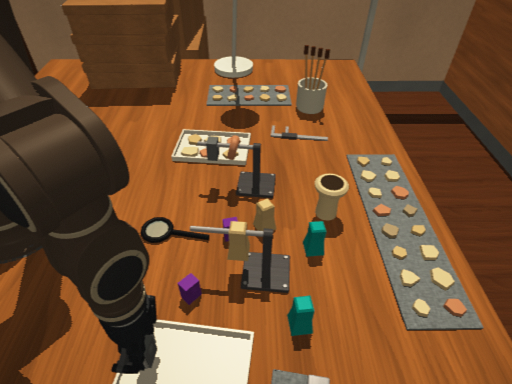

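```bash
python3 -m inch '[[0.01,0,0,0],[0.008,0,0,0],[0.003,0,0,0],[0,0,0,0]]'; python3 -m inch '[[0.002,0,0,0],[0,0,0,0]]';python3 -m inch '[[0.0015,0,0,0],[0,0,0,0]]'
```

```text
time_s: 7.58
tcp_pos: [423.7, -359.7, 21.2]
orientation: [-0.509, 1.571, 2.492]
force: [-0.0, 0.1, 0.2]
gripper_width: 35.6
time_s: 7.82
tcp_pos: [423.8, -359.8, 19.3]
orientation: [2.771, 1.571, -0.511]
force: [-0.8, 0.5, -0.3]
gripper_width: 35.7
time_s: 8.07
tcp_pos: [423.7, -359.8, 17.7]
orientation: [-0.771, 1.571, 2.23]
force: [-0.1, -0.1, -0.4]
gripper_width: 35.4
```

```bash
python3 -m inch '[[0.0015,0,0,0],[0,0,0,0]]'; python3 -m inch '[[0.001,0,0,0],[0,0,0,0]]'
```

```text
time_s: 8.32
tcp_pos: [423.7, -359.8, 16.2]
orientation: [-0.522, 1.571, 2.479]
force: [0.6, 0.4, -0.6]
gripper_width: 36.0
time_s: 8.57
tcp_pos: [423.8, -359.8, 15.4]
orientation: [2.721, 1.571, -0.561]
force: [-0.1, 0.8, 0.7]
gripper_width: 35.4
```

```bash
python3 -m inch '[[0.001,0,0,0],[0,0,0,0]]'; python3 -m inch '[[0.001,0,0,0],[0,0,0,0]]';  python3 -c "
from to import *
p=snap('wrist','w5.png')"
```

```text
time_s: 8.82
tcp_pos: [423.8, -359.9, 15.4]
orientation: [2.683, 1.57, -0.599]
force: [-2.0, 1.2, 7.1]
gripper_width: 35.6
time_s: 9.07
tcp_pos: [423.9, -359.9, 15.3]
orientation: [2.654, 1.57, -0.628]
force: [-5.0, 4.0, 15.4]
gripper_width: 35.9
```

View pics/w5.png

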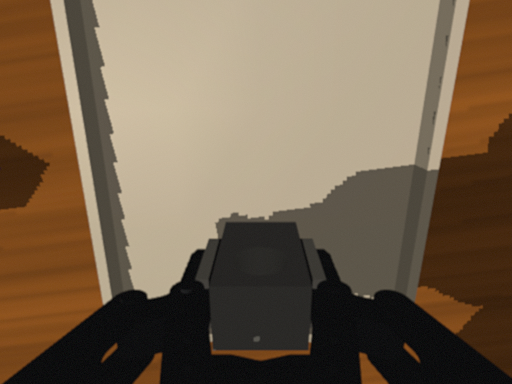

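```bash
python3 -m inch '[[-0.0015,0,0,0],[0,0,0,0]]';  python3 -m inch '[[0,0,0,0],[0,0,0,0],[0,0,0,0],[0,0,0,0]]' 0; python3 -m inch '[[-0.04,0,0,0],[-0.05,0,0,0],[-0.06,0,0,0],[-0.05,0,0,0],[0,0,0,0]]'; python3 -c "
from to import *
p=snap('scene','c6.png')
c,s=np.cos(W),np.sin(W)
delta([656-2.5-62.4*c,-155.65-62.4*s,200])
print(656-2.5-62.4*c,-155.65-62.4*s)"
```

```text
time_s: 9.38
tcp_pos: [423.9, -360.0, 15.4]
orientation: [2.557, 1.57, -0.725]
force: [-1.9, 1.3, 6.3]
gripper_width: 35.8
time_s: 9.88
tcp_pos: [423.7, -359.8, 14.6]
orientation: [-0.637, 1.571, 2.365]
force: [0.2, -0.2, 0.1]
gripper_width: 85.5
time_s: 10.5
tcp_pos: [425.4, -361.2, 219.5]
orientation: [2.58, 1.563, -0.702]
force: [0.5, -0.2, 0.2]
gripper_width: 85.2
t 10.55 tcp [ 424.6 -360.5  216.8] q [-0.7   0.18 -0.    1.38  0.    2.58] w 85.1 F [-0.6  1.2 -1.7]
axes x [ 0.003 -0.003 -1.   ] y [-0.14  -0.99   0.002] z [-0.99   0.14  -0.004]
shift m [ 0.0167 -0.2328 -0.1355] twist options [np.float64(22.261), np.float64(-0.239)]
591.4568681230741 -148.98593315591881
```

View pics/c6.png

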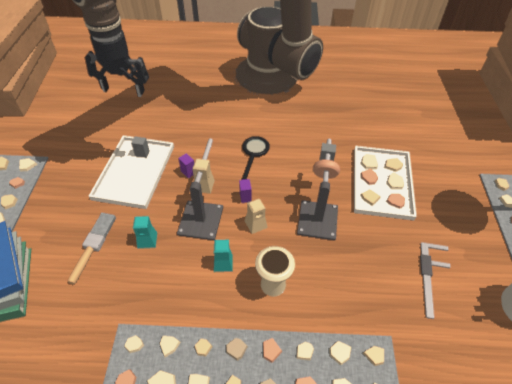

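```bash
python3 - <<'E'
from h import *
import pickle
p=pickle.load(open('w1.pkl','rb'))
for uv in [[257.8,68.5],[257.8,124]]: print(onz(p,uv,154))
print(onz(p,[231.5,97],154),onz(p,[285,97],154))
E
python3 -m inch '[[0,-0.047,-0.027,-0.05],[0,-0.047,-0.027,-0.05],[0,-0.046,-0.028,-0.05],[0,-0.046,-0.028,-0.05],[0,-0.046,-0.027,-0.04]]'; python3 -m inch '[[0,0,0,0]]'
python3 -c "
from to import *
delta([591.5,-149,119])
snap('wrist','w7.png')"
```

```text
[ 608.46647237 -150.51435205  154.        ]
[ 573.81780596 -146.68503607  154.        ]
[ 592.96827998 -131.50929225  154.        ] [ 589.20740618 -166.26886282  154.        ]
time_s: 11.18
tcp_pos: [589.2, -145.3, 212.7]
orientation: [-0.103, 1.568, 2.932]
force: [0.8, 0.2, 0.5]
gripper_width: 85.6
time_s: 11.3
tcp_pos: [589.9, -143.8, 212.1]
orientation: [-0.281, 1.567, 2.759]
force: [-0.8, -0.1, 0.5]
gripper_width: 85.4
t 11.3 tcp [ 589.9 -143.8  212.1] q [-0.24  0.29  0.12  1.41  0.    3.  ] w 85.4 F [-0.8 -0.1  0.5]
axes x [-0.003  0.001 -1.   ] y [-0.102 -0.995 -0.001] z [-0.995  0.102  0.003]
shift m [ 0.0931  0.0051 -0.0024] twist options [np.float64(-22.464), np.float64(0.036)]
```

View pics/w7.png

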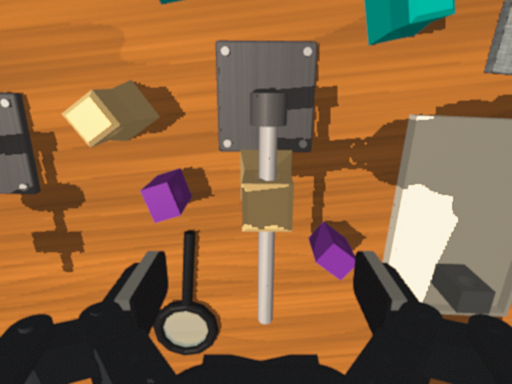

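```bash
python3 -m inch '[[0.02,0.005,-0.001,0.03],[0.03,0,0,0],[0.025,0,0,0],[0.016,0,0,0],[0,0,0,0]]'; python3 -c "
from to import *
delta([591.1,-148.7,121])"
```

```text
time_s: 11.98
tcp_pos: [588.0, -152.5, 122.3]
orientation: [-0.106, 1.568, 2.923]
force: [-0.9, 0.3, 0.6]
gripper_width: 85.7
t 11.97 tcp [ 588.  -152.5  122.3] q [-0.25  0.3  -0.06  1.21 -0.    3.  ] w 85.7 F [-0.9  0.3  0.6]
axes x [-0.003  0.001 -1.   ] y [-0.112 -0.994 -0.   ] z [-0.994  0.112  0.003]
shift m [ 0.0013 -0.0041 -0.0026] twist options [np.float64(22.463), np.float64(-0.037)]
```

```bash
python3 -m inch '[[0.001,-0.004,-0.0025,-0.03],[0,0,0,0],[0,0,0,0]]'; python3 -c "
from to import *
delta([591.1,-148.7,121])"; python3 -m inch '[[0,0,0,0],[0,0,0,0],[0,0,0,0],[0,0,0,0],[0,0,0,0]]' 1 40;python3 -c "
from to import *
delta([591.1,-148.7,121])
snap('side','s8.png');snap('wrist','w8.png')"
```

```text
time_s: 12.35
tcp_pos: [592.8, -148.3, 123.6]
orientation: [2.948, 1.57, -0.3]
force: [0.4, -0.7, 0.5]
gripper_width: 85.3
t 12.35 tcp [ 592.8 -148.3  123.6] q [-0.25  0.31 -0.05  1.21 -0.    3.  ] w 85.3 F [ 0.4 -0.7  0.5]
axes x [ 0.001 -0.    -1.   ] y [-0.106 -0.994  0.   ] z [-0.994  0.106 -0.001]
shift m [0.0026 0.0006 0.0016] twist options [np.float64(-22.497), np.float64(0.003)]
time_s: 12.98
tcp_pos: [592.4, -148.4, 123.0]
orientation: [3.097, 1.571, -0.151]
force: [-0.2, 0.3, 1.9]
gripper_width: 33.3
t 12.97 tcp [ 592.4 -148.4  123. ] q [-0.25  0.31 -0.05  1.21  0.    3.  ] w 33.3 F [-0.2  0.3  1.9]
axes x [ 0. -0. -1.] y [-0.107 -0.994  0.   ] z [-0.994  0.107 -0.   ]
shift m [0.002  0.0005 0.0013] twist options [np.float64(-22.499), np.float64(0.001)]
```

View pics/s8.png

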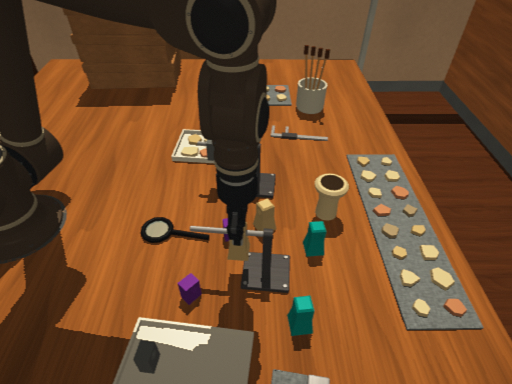

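View pics/w8.png

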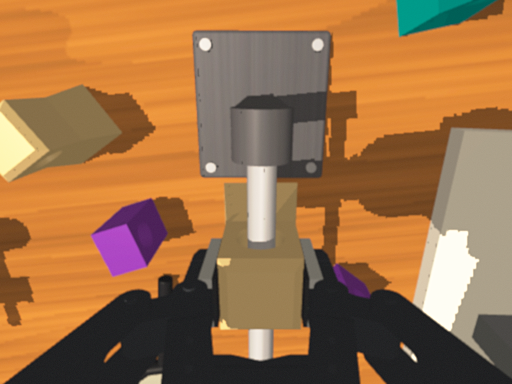

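```bash
python3 -m inch '[[-0.002,0,0,0],[-0.0015,0,0,0],[0,0,0,0]]'; python3 -m inch '[[0,0,0.01,0],[0,0,0,0]]'
```

```text
time_s: 13.45
tcp_pos: [592.3, -148.3, 126.1]
orientation: [-0.176, 1.571, 2.859]
force: [0.1, 0.3, -0.8]
gripper_width: 33.3
time_s: 13.7
tcp_pos: [581.4, -147.1, 126.3]
orientation: [-0.14, 1.57, 2.894]
force: [1.0, 0.7, -1.4]
gripper_width: 33.6
```

```bash
python3 -m inch '[[0,0,0.02,0],[0,0,0.025,0],[0,0,0.025,0],[0,0,0.02,0],[0,0,0,0]]'; python3 -m inch '[[0,0,0.02,0],[0,0,0.025,0],[0,0,0.02,0],[0,0,0,0]]'; python3 -c "
from to import *
delta([535,-374.5,160],-.141)
snap('side','s9.png')"
```

```text
time_s: 14.32
tcp_pos: [491.8, -137.5, 126.7]
orientation: [2.959, 1.571, -0.29]
force: [-0.3, -0.3, -0.7]
gripper_width: 33.2
time_s: 14.82
tcp_pos: [428.1, -130.7, 126.6]
orientation: [3.074, 1.57, -0.175]
force: [0.2, -0.6, -2.3]
gripper_width: 33.6
t 14.82 tcp [ 428.1 -130.7  126.6] q [-0.3   0.   -0.4   1.17  0.    2.95] w 33.6 F [ 0.2 -0.6 -2.3]
axes x [ 0.001 -0.    -1.   ] y [-0.107 -0.994  0.   ] z [-0.994  0.107 -0.001]
shift m [-0.0333  0.2309 -0.1323] twist options [np.float64(-22.258), np.float64(0.242)]
```

View pics/s9.png

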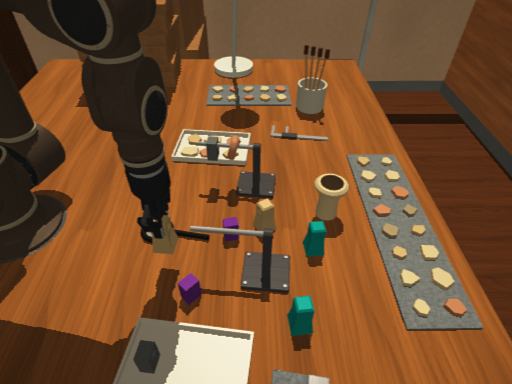

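```bash
python3 -m inch '[[-0.01,0.044,0,0.04],[-0.01,0.044,0,0.05],[-0.01,0.044,-0.02,0.05],[-0.004,0.04,-0.038,0.05],[0,0.035,-0.04,0.05]]'; python3 -m inch '[[0,0.024,-0.034,0],[0,0,0,0],[0,0,0,0]]'; python3 -c "
from to import *
delta([540,-375.5,90],-.141)
snap('side','s10.png')"
```

```text
time_s: 15.5
tcp_pos: [503.0, -351.4, 160.7]
orientation: [2.721, 1.568, -0.562]
force: [1.2, 0.3, -0.5]
gripper_width: 33.5
time_s: 15.88
tcp_pos: [531.5, -377.2, 159.4]
orientation: [-0.589, 1.569, 2.412]
force: [0.6, 1.2, -2.3]
gripper_width: 33.5
t 15.88 tcp [ 531.5 -377.2  159.4] q [-0.62  0.38  0.13  1.32  0.    2.66] w 33.5 F [ 0.6  1.2 -2.3]
axes x [-0.001  0.001 -1.   ] y [-0.14  -0.99  -0.001] z [-0.99   0.14   0.001]
shift m [ 0.0694 -0.0028 -0.0083] twist options [np.float64(-22.494), np.float64(0.006)]
```

View pics/s10.png

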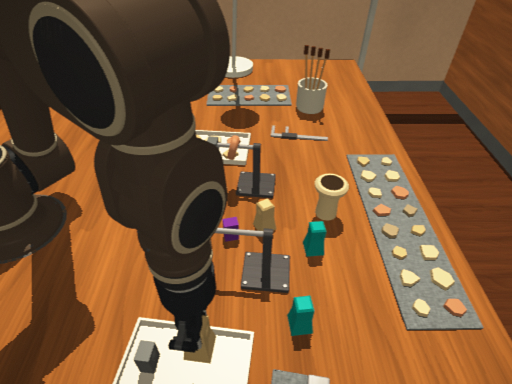

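```bash
python3 -m inch '[[0.03,-0.001,-0.004,0],[0.03,-0.001,-0.004,0],[0.025,0,0,0],[0.01,0,0,0],[0,0,0,0]]'; python3 -m inch '[[0,0,0,0]]'; python3 -c "
from to import *
delta([540,-375.5,57],-.141)
a=snap('scene','c11.png')['pixels'][110:240,60:260,::-1]
cv2.imwrite('pics/c11z.png',cv2.resize(a,None,fx=4,fy=4,interpolation=cv2.INTER_CUBIC))
snap('wrist','w11.png')"
```

```text
time_s: 16.55
tcp_pos: [539.0, -375.9, 65.5]
orientation: [-0.456, 1.57, 2.546]
force: [0.2, 0.1, -1.7]
gripper_width: 33.6
time_s: 16.68
tcp_pos: [540.0, -376.7, 66.9]
orientation: [2.677, 1.569, -0.605]
force: [0.1, -0.1, -2.3]
gripper_width: 33.4
t 16.68 tcp [ 540.  -376.7   66.9] q [-0.61  0.42 -0.02  1.13  0.    2.67] w 33.4 F [ 0.1 -0.1 -2.3]
axes x [ 0.002 -0.001 -1.   ] y [-0.14  -0.99   0.001] z [-0.99   0.14  -0.002]
shift m [ 0.0099 -0.0012  0.0001] twist options [np.float64(-22.495), np.float64(0.005)]
```

View pics/c11z.png

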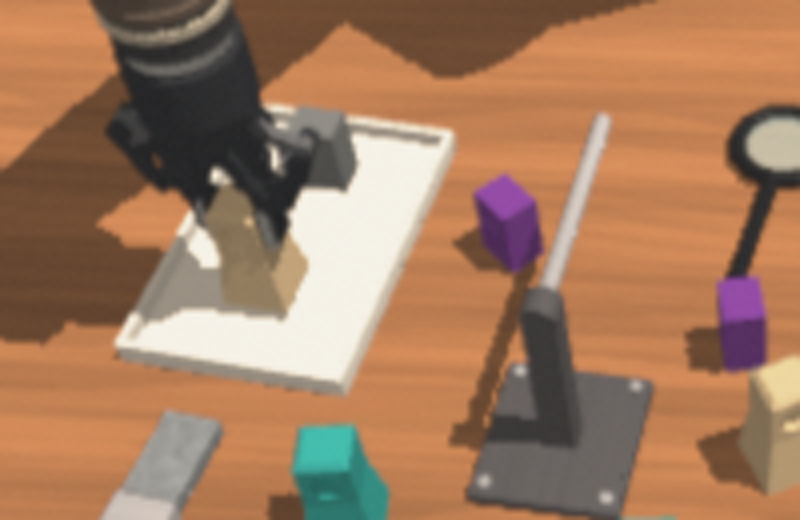

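View pics/w11.png

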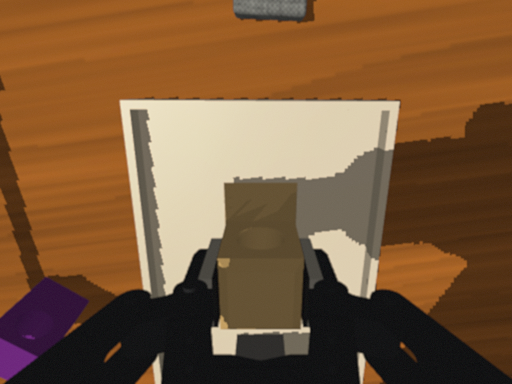

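```bash
python3 -m inch '[[0.003,0,0,0],[0.002,0,0,0],[0,0,0,0]]'; python3 -m inch '[[0.0015,0,0,0],[0,0,0,0]]'; python3 -m inch '[[0.0015,0,0,0],[0,0,0,0]]'
```

```text
time_s: 17.15
tcp_pos: [539.2, -376.3, 60.0]
orientation: [-0.44, 1.57, 2.561]
force: [0.3, 0.8, -1.5]
gripper_width: 33.4
time_s: 17.4
tcp_pos: [539.3, -376.3, 58.6]
orientation: [-0.545, 1.57, 2.456]
force: [-0.3, 0.2, -2.1]
gripper_width: 33.4
time_s: 17.65
tcp_pos: [539.3, -376.4, 57.2]
orientation: [-0.559, 1.571, 2.442]
force: [0.1, -0.0, -1.3]
gripper_width: 33.4
```

```bash
python3 -m inch '[[0.001,0,0,0],[0,0,0,0]]'; python3 -m inch '[[0.001,0,0,0],[0,0,0,0]]'
```

```text
time_s: 17.9
tcp_pos: [539.4, -376.4, 56.2]
orientation: [-0.418, 1.571, 2.583]
force: [-0.5, -0.4, -1.7]
gripper_width: 33.6
time_s: 18.15
tcp_pos: [539.5, -376.4, 56.1]
orientation: [2.735, 1.57, -0.547]
force: [-2.3, 1.3, 4.9]
gripper_width: 33.2
```

```bash
python3 -m inch '[[0,0,0,0],[0,0,0,0],[0,0,0,0],[0,0,0,0]]' 0; python3 -m inch '[[-0.02,0,0,0],[-0.03,0,0,0],[-0.05,0,0,0],[-0.04,0,0,0],[0,0,0,0]]'; python3 -m inch '[[0,0,0.05,0],[0,0,0.06,0],[0,0,0.06,0],[0,0,0.03,0],[0,0,0,0]]'; python3 - <<'E'
from to import *
delta([0,0,0])
p=snap('side','s12.png'); q=snap('scene','c12.png');snap('wrist','w12.png')
for c in (p,q):
  for t in ['collar','weight']: print(t,[(np.round(d['uv'],1).tolist(),round(d['p'],2),np.round(onz(c,d['uv'],5)).tolist()) for d in landmark_of(c,t)])
a=q['pixels'][110:240,60:260,::-1]
cv2.imwrite('pics/c12z.png',cv2.resize(a,None,fx=4,fy=4,interpolation=cv2.INTER_CUBIC))
E
```

```text
time_s: 18.65
tcp_pos: [539.4, -376.4, 55.2]
orientation: [-0.529, 1.571, 2.472]
force: [0.7, 0.4, -1.0]
gripper_width: 85.5
time_s: 19.27
tcp_pos: [540.9, -377.4, 199.5]
orientation: [2.678, 1.564, -0.604]
force: [-0.6, -0.2, -0.1]
gripper_width: 84.9
time_s: 19.9
tcp_pos: [339.4, -347.8, 194.9]
orientation: [-0.572, 1.57, 2.427]
force: [-0.1, -0.8, 1.1]
gripper_width: 85.3
t 19.9 tcp [ 339.4 -347.8  194.9] q [-0.8   0.06 -0.2   1.32 -0.    2.49] w 85.3 F [-0.1 -0.8  1.1]
axes x [-0.001  0.    -1.   ] y [-0.142 -0.99  -0.   ] z [-0.99   0.142  0.001]
shift m [ 0.1952 -0.296   0.3852] twist options [np.float64(22.246), np.float64(-0.254)]
collar [([187.4, 298.9], 0.73, [479.0, -226.0, 5.0]), ([149.1, 363.3], 0.63, [422.0, -362.0, 5.0]), ([229.1, 238.5], 0.58, [565.0, -56.0, 5.0])]
weight [([310.1, 248.1], 0.75, [769.0, -89.0, 5.0]), ([209.4, 369.7], 0.67, [538.0, -375.0, 5.0]), ([299.1, 324.2], 0.59, [719.0, -288.0, 5.0])]
collar [([143.9, 151.4], 0.84, [416.0, -356.0, 5.0]), ([125.3, 182.9], 0.67, [541.0, -382.0, 5.0]), ([241.9, 195.3], 0.61, [568.0, -52.0, 5.0]), ([188.5, 171.6], 0.57, [489.0, -211.0, 5.0])]
weight [([224.6, 266.1], 0.88, [788.0, -79.0, 5.0]), ([148.3, 239.7], 0.74, [723.0, -279.0, 5.0]), ([125.5, 182.6], 0.59, [539.0, -381.0, 5.0])]
```

View pics/c12z.png

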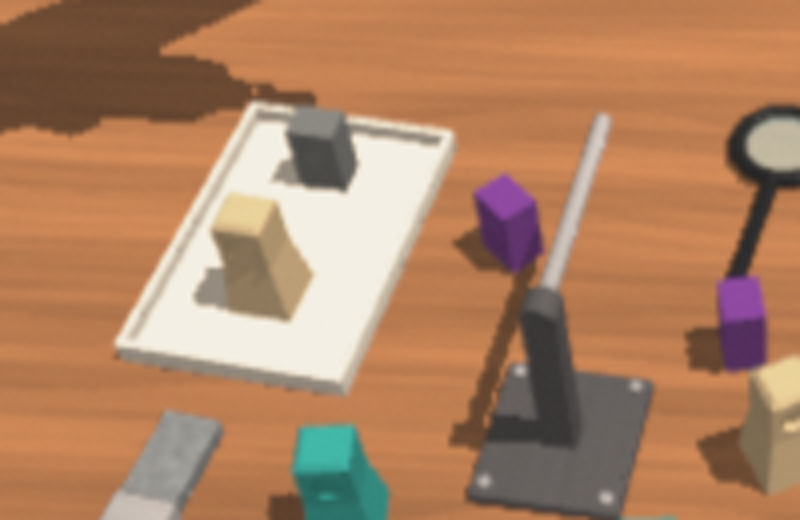

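View pics/s12.png

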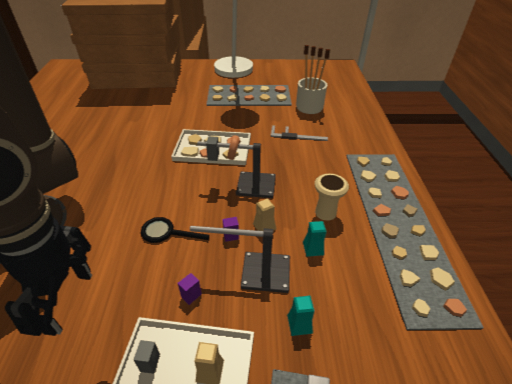

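Both pictures show the collar and the weight standing upright in the tray, well apart (side camera: collar at about (147,355), weight at about (207,360)). The bar is empty, the bystanders are where they were, and the robot is clear.

```bash
python3 -c "
from h import *
print(ctrl.finish_job(), readout.sense()['time_s'])"
```

```text
the job is handed in; nothing more can be done
the job is handed in; nothing more can be done
```

The collar and the loom weight are both in the empty tray, and the job was handed in at about 20 s of the 72 s allowed.

- **Collar:** I gripped it by its flat sides, lifted it about 4 mm to centre its hole on the bar and slid it off the free end. I lowered it into the robot-side end of the tray until it touched the floor; the force then reached about 16 N.
- **Weight:** I gripped it by its straight sides and slid it off the bar the same way. I lowered it to floor contact at about 5 N before letting go.

**Last checks:** the scene and side pictures show both standing upright and well apart in the tray, at about (423, -360) and (539, -376) mm. The bar is empty, the turquoise and purple look-alikes look undisturbed, and the gripper is clear of everything.

**Disagreements:**
- The first two-camera fit put the stand about 2.5 mm too far from the robot; the wrist camera showed this and I corrected it.
- In the last scene picture the collar network also reported the weight as a collar (p 0.67). The picture shows it is the weight.

No verdict was reported, and I took no pictures after handing in.

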